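Run a conditioning cycle on tapered sample pots

TASK

Seat every sample pot from the tray fully in the conditioner's matching taper cup (knob colour = ring colour) and let go. Then key in the cycle, one key at a time, letting each come up before the next: blue, blue again, yellow, green; let it run for five seconds without touching keys or pots, then press red to stop. Last, ease each pot free of its cup and stand all of them back upright in the tray, leaving the other things on the bench alone.

Things in the scene. Friction and masses are not known exactly. Their poses are not given: they have to be found in the camera images.
- conditioner: Low grey bench instrument, 190 (x) x 206 (y) mm, deck 22 mm above the worktop, fixed to it; origin: centre of its underside. At yaw 0 its front (the keys) faces -x. Three steel taper cups stand in a row along its back at local x +43 mm, local y +66 (large, red floor and ring at its foot), 0 (medium, white), -66 mm (small, blue); their rims are 52 mm above the worktop. Four round keys in a row along its front at local x -55 mm.
- tray: Shallow aluminium tray, 140 (x) x 206 (y) mm, fixed, on four feet: its floor is 10 mm and its rim 22 mm above the worktop, walls 4 mm thick; origin: on the worktop under its centre. The pots stand in it at the start, about 66 mm apart along its y, in any order.
- pot_large: The large tapered steel sample pot with a red lid, loose, about 160 g; may be absent. Cone 39 mm across at the foot, 54 mm at 28 mm height; lid rim 56 mm across (28 to 32 mm); above it an upright round red knob 24 mm across, top 59 mm above the underside: grip the knob from above, about 45 mm above the underside. Origin: centre of its underside, z up when it stands.
- cup_large (a point): Where the underside centre of the large pot rests when it is fully seated in its matching cup (red ring): 28 mm above the worktop, on the axis of the cup; z up, x and y as the conditioner's. The cup's rim is 24 mm higher. Half angle of the taper 15 degrees; pot and cup meet along the cone, the lid stands 4 mm above the rim. A pot in another cup sits much too high or too deep.
- pot_medium: The medium tapered steel sample pot with a white lid, loose, about 130 g; may be absent. Cone 31 mm across at the foot, 46 mm at 28 mm height; lid rim 48 mm across (28 to 32 mm); above it an upright round white knob 24 mm across, top 59 mm above the underside: grip the knob from above, about 45 mm above the underside. Origin: centre of its underside, z up when it stands.
- cup_medium (a point): Where the underside centre of the medium pot rests when it is fully seated in its matching cup (white ring): 28 mm above the worktop, on the axis of the cup; z up, x and y as the conditioner's. The cup's rim is 24 mm higher. Half angle of the taper 15 degrees; pot and cup meet along the cone, the lid stands 4 mm above the rim. A pot in another cup sits much too high or too deep.
- pot_small: The small tapered steel sample pot with a blue lid, loose, about 100 g; may be absent. Cone 23 mm across at the foot, 38 mm at 28 mm height; lid rim 40 mm across (28 to 32 mm); above it an upright round blue knob 24 mm across, top 59 mm above the underside: grip the knob from above, about 45 mm above the underside. Origin: centre of its underside, z up when it stands.
- cup_small (a point): Where the underside centre of the small pot rests when it is fully seated in its matching cup (blue ring): 28 mm above the worktop, on the axis of the cup; z up, x and y as the conditioner's. The cup's rim is 24 mm higher. Half angle of the taper 15 degrees; pot and cup meet along the cone, the lid stands 4 mm above the rim. A pot in another cup sits much too high or too deep.
- key_blue_top (a point): Centre of the top of the blue spring key, 24 mm across, pressed straight down. 44 mm above the worktop when up.
- key_blue (a joint): Travel of the blue key: 0 up, 0.006 m fully down (4 N, springs back when let go); it counts as pressed from 0.004 m and as let go below 0.0015 m.
- key_yellow_top (a point): Centre of the top of the yellow spring key, 24 mm across, pressed straight down. 44 mm above the worktop when up.
- key_yellow (a joint): Travel of the yellow key: 0 up, 0.006 m fully down (4 N, springs back when let go); it counts as pressed from 0.004 m and as let go below 0.0015 m.
- key_green_top (a point): Centre of the top of the green spring key, 24 mm across, pressed straight down. 44 mm above the worktop when up.
- key_green (a joint): Travel of the green key: 0 up, 0.006 m fully down (4 N, springs back when let go); it counts as pressed from 0.004 m and as let go below 0.0015 m.
- key_red_top (a point): Centre of the top of the red spring key, 24 mm across, pressed straight down. 44 mm above the worktop when up.
- key_red (a joint): Travel of the red key: 0 up, 0.006 m fully down (4 N, springs back when let go); it counts as pressed from 0.004 m and as let go below 0.0015 m.
- bottle_b: Small glass bottle with blue cap, 56 x 56 x 99 mm; bystander, not part of the job. Origin: under its centre.
- vial: Glass vial with black cap, 27 x 27 x 60 mm; bystander, not part of the job. Origin: under its centre.
- beaker: Glass beaker, 62 x 62 x 81 mm; bystander, not part of the job. Origin: under its centre.
- timer: Flat white timer, 62 x 66 x 18 mm; bystander, not part of the job. Origin: under its centre.
- tape_roll: Roll of tan tape, 94 mm across, 24 mm high; bystander, not part of the job. Origin: under its centre.
- vial_white: Glass vial with white cap, 27 x 27 x 60 mm; bystander, not part of the job. Origin: under its centre.
- usb_stick: Red memory stick, 54 x 18 x 8 mm; bystander, not part of the job. Origin: under its centre.
Mind the look-alikes: they are no part of the job. There is more than one size of the pot_medium; the job needs the larger.

How it is judged:
By the outcome, as a careful person would: the job done as asked, in the order asked, and still so for the second after the job is handed in, with the robot touching nothing.
Of pot_large, pot_medium, pot_small only 2 to 3 are there at a start; the rules pass over those that are not, and their reading is None.
At some moment in a run one of pot_large, pot_medium, pot_small may be knocked a few centimetres aside while the robot is not near it.
Once in a run the grip may slacken for a moment while it holds something.
It also fails if it takes over 210 s, if anything falls off the work surface, if the arm or the gripper's body presses on something with over 40 N, if the wrist force passes 120 N, or if a joint passes its speed limit or range.

ROBOT

A 6-joint arm with a two-finger parallel gripper is mounted at the origin on a cart in front of the work surface, level with it; the furniture and walls round the work are solid. World frame = base frame: x ahead of the robot, y to its left, z up, the work surface at z = 0. Lengths are in m, angles in rad, forces in N, time in s.
With the tool pointing down it reaches from about 0.375 to 0.75 m from the base axis. Payload 9 kg.
Tool frame: the origin (TCP) lies at the centre of the arm's flange, where the gripper is bolted on; the fingertips stand 173 mm ahead of it and the grasp point (between the pads) lies 155 mm ahead of it; z points along the fingers, y is the direction in which the jaws open and shut (so a half turn about z gives the same grasp; the last joint's range is limited). The gripper opens to 85 mm and grips with 20 to 120 N. Pads are 22 mm wide; open, the fingers measure 114 mm over their backs; the gripper's body (76 mm by 85 mm) begins 54 mm behind the grasp point. The pads swing forward as they close: fully open they stand 13 mm farther back than shut.
Start: joints at [0.951, 0.104, 0.097, 1.564, 0, 1.353], TCP at [0.235, 0.552, 0.405] pointing down, gripper open.
Joint ranges: [-2.99, 2.99], [-0.84, 1.86], [-1.1, 1.16], [-1.84, 2.11], [-1.51, 1.56], [-3.14, 3.14]. Speed limits (rad/s): [2.22, 2.22, 2.57, 3.14, 3.14, 3.14].

INTERFACE

Orientations are given as a rotation vector (axis times angle).
In Python, from workcell import * gives the robot as it stands.
- The arm moves only by the shell command python3 -m inch 'ROWS' [OPENING] [FORCE]. ROWS is JSON, a list of rows, each a list of 2 entries, a list of its own where there are three numbers: the shift along the tool's x, y, z as a fraction of full scale, then the turn, a rotation vector about the tool's x, y, z as a fraction of full scale. In form: [[[tx, ty, tz], [ax, ay, az]], ...]. A call has 1 to 12 rows; each row is the pose to reach, as a shift and turn from the pose commanded when the call began, along the tool's axes at that moment; what a row does not reach only later rows make up. Full scale, the value 1, is 25 cm for a shift and 60 degrees for a turn. A row lasts 1/10 s, in which the tool goes at most 50 mm and 8.59 degrees, less where a joint would pass 70% of its speed; a pose out of reach is approached as far as the arm can. A call with a number of a shift or a turn outside -1 to 1 is refused whole. A call with a gripper value outside its range is refused whole. OPENING is the gripper's target within -1 to 1 (fully open at 1, half-way at 0, shut at -1), set as the call begins (- or left out, the last holds). The fingers move at their own pace and stop on an object; FORCE is the grip in N (left out, the last holds). Time passes only in rows, so rows that repeat a pose let the fingers close. It gives the time, the measured TCP pose, the force and the opening at its end, in the units of the state.
- state(): the state, without advancing time (a new reading comes with each control period).
- grab_frame(name): name is "scene" or "side" or "wrist"; returns (picture, depth): 384x512x3 uint8, red, green, blue; 384x512 float32, m along the optical axis (not along the pixel's ray), 0 where there is no reading.
- camera_info(name): a dict with "fx", "fy", "cx", "cy" (pixels), "rvec" (rotation vector, rad) and "tvec" (3), from world to camera coordinates, as OpenCV has them. Camera axes: x right, y down, z forward; pixel columns grow to the right and rows downward; lengths in m; the calibration is good to about 2 mm. The wrist camera is an equidistant fisheye: a pixel r from the principal point sees the ray r / f radians off the axis. A picture is of the moment at which its call begins: read the wrist's pose just before it. camera_info takes no time and is no camera call; for the wrist camera it gives the pose at the moment of the call.
- job_done(): hands the job in, once; it reports no verdict.
Trained networks look in the newest picture that a camera, given by its name, has taken for a name from the list of things; names that differ only in an ending like _2 or _b are one class to them, and where a whole thing is asked for, a point or a joint stands for the part that bears it (a point fixed in the world has none). Each returns a list of dicts, best first, with "conf" (0 to 1); they miss things now and then, are a little off and sometimes report something else, mostly with a low value. They report only what shows in the picture. A call takes as long as a camera call. They do not tell look-alikes from the thing itself.
- spot_in(name, camera): "pixel" ([column, row] in pixels, amid what is visible of it).
- trace(name, camera): "pixels" (384x512 bool, what is visible of it) and "pixel" ([column, row] in pixels, amid what is visible of it).
- landmark_of(name, camera): "pixel" ([column, row] in pixels: a listed point, or the origin of a listed thing).
The state is a dict: "clock": time; "q": joint angles; "qvel": joint speeds; "effort": joint torques, N m; "position": TCP position; "tool_rot": TCP orientation; "contact_force": force on the tool from outside, world axes, zero at the start; "wrist_torque": the same for the moment, N m; "grip_width": finger opening in m.
Only numpy, scipy, OpenCV 4.12 (cv2) and the standard library are available. Lean on these libraries where they do the work, as an engineer would, in place of code of your own. Each camera call takes 0.05 s, during which the arm holds its last target. There are 200 camera calls.

## Working session

There is one attempt and no reset: what is moved stays moved. The work goes in short steps, Python scripts to look and compute and a shell command to move; the robot and the scene stay as the last step left them, time stands still between calls to the robot, and variables do not carry over. Pictures are saved under pics/ and viewed, about 12 in all and at most 16, crops included, and the job is handed in when it is done.

```bash
ls; mkdir -p pics
cat > h.py <<'E'
from workcell import *
import numpy as np, cv2
from scipy.spatial.transform import Rotation as R
def cam(n):
    c=camera_info(n); return c,R.from_rotvec(c["rvec"]).as_matrix(),np.array(c["tvec"])
def world(n,px,z=None,depth=None):
    c,Rm,t=cam(n); u,v=px
    x=(u-c["cx"])/c["fx"]; y=(v-c["cy"])/c["fy"]
    if n=="wrist":
        r=np.hypot(x,y); d=np.array([x/r*np.sin(r),y/r*np.sin(r),np.cos(r)]) if r>1e-9 else np.array([0,0,1.])
    else: d=np.array([x,y,1.])
    o=-Rm.T@t; w=Rm.T@d
    if z is not None: return o+w*(z-o[2])/w[2]
    return o+w*(depth/d[2])
def save(im,f): cv2.imwrite("pics/"+f,cv2.cvtColor(im,cv2.COLOR_RGB2BGR))
E
python3 - <<'E'
from h import *
s=state();print(s)
for n in("scene","side","wrist"):
    im,d=grab_frame(n);save(im,n+"0.png");c,Rm,t=cam(n);print(n,c,-Rm.T@t)
a=cv2.imread("pics/scene0.png");b=cv2.imread("pics/side0.png")
E
```

```text
pics
{'clock': 0.0, 'q': array([ 9.51269651e-01,  1.04682956e-01,  9.64391898e-02,  1.56389867e+00,
       -3.61535890e-06,  1.35312351e+00]), 'qvel': array([ 0.00099404,  0.00227808, -0.00080999, -0.00154253,  0.00027556,
       -0.00017095]), 'effort': array([ 6.53369789e-04, -5.56934881e+01,  5.03643894e+01,  1.72780693e-02,
       -1.93358105e-04, -2.37039393e-05]), 'position': array([0.23458338, 0.55211651, 0.40391519]), 'tool_rot': array([-6.26883158e-01, -3.07785660e+00,  1.93386592e-03]), 'contact_force': array([ 0.20135477, -0.46659306,  0.4263652 ]), 'wrist_torque': array([-0.00556443,  0.00955577,  0.02221757]), 'grip_width': 0.08550997621668263}
scene {'fx': 499.91185086400327, 'fy': 499.91185086400327, 'cx': 255.26910844645053, 'cy': 185.46875217009, 'rvec': array([ 1.06185576, -2.17368411,  1.17653707]), 'tvec': array([0.49233297, 0.2148508 , 0.92213663])} [-0.24107406  0.77939082  0.68798389]
side {'fx': 417.56474279648734, 'fy': 417.56474279648734, 'cx': 254.42926860687214, 'cy': 182.30131737392793, 'rvec': array([ 2.04622213, -1.17963872,  0.55933595]), 'tvec': array([-0.13246196,  0.42959583,  0.68110719])} [-0.13982892 -0.21110414  0.77581484]
wrist {'fx': 297.3186396354542, 'fy': 297.3186396354542, 'cx': 249.60452615577896, 'cy': 190.23061668324232, 'rvec': array([-2.40661708, -1.59128318, -0.23737785]), 'tvec': array([-0.60014473, -0.03885411,  0.37883299])} [0.16748269 0.58094298 0.37370119]
```

View pics/scene0.png

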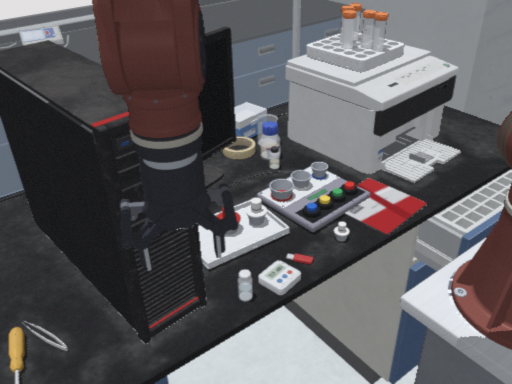

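View pics/side0.png

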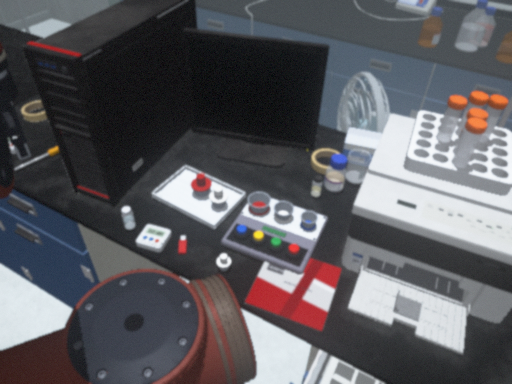

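View pics/wrist0.png

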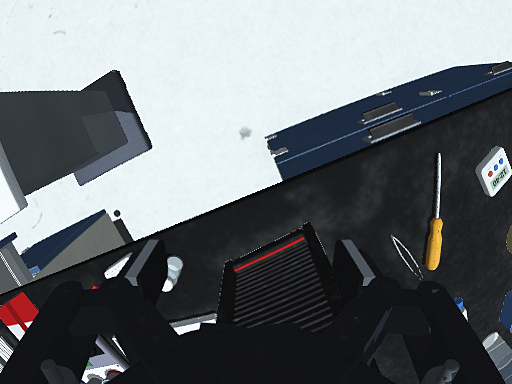

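The side image shows two pots in the tray: red (201,183) and white (218,197). A third, smaller white-knobbed pot stands on the bench at (223,261), and I see no blue pot. The keys run blue, yellow, green, red from left to right. Next I'll measure positions.

Run:
```python
from h import *
Z=dict(pot_large=0.010,pot_medium=0.010,pot_small=0.01,conditioner=0,tray=0,cup_large=.028,cup_medium=.028,cup_small=.028,key_blue_top=.044,key_yellow_top=.044,key_green_top=.044,key_red_top=.044)
for cn in("side","scene"):
    grab_frame(cn)
    for n,z in Z.items():
        for r in landmark_of(n,cn)[:3]:
            if r["conf"]>.2: print(cn,n,round(r["conf"],2),np.round(r["pixel"],1),np.round(world(cn,r["pixel"],z),4)[:2])
print(state()["clock"])
im,d=grab_frame("side")
c=im[150:290,130:340];save(cv2.resize(c,None,fx=3.5,fy=3.5,interpolation=cv2.INTER_CUBIC),"crop1.png")
np.savez("side0.npz",im=im,d=d)
# knob centroids & depth
for nm,px in dict(red=(201,181),white=(218,193),look=(223,258)).items():
    dd=d[px[1],px[0]];print(nm,dd,world("side",px,depth=dd))
# points height map of tower/obstacles: top-down extents
v,u=np.mgrid[0:384:2,0:512:2]
c_,Rm,t=cam("side");x=(u-c_["cx"])/c_["fx"];y=(v-c_["cy"])/c_["fy"];D=d[::2,::2]
P=np.stack([x*D,y*D,D],-1).reshape(-1,3);P=(P-t)@Rm
m=(D.ravel()>0)&(P[:,2]>.08)&(P[:,0]<1.0)&(P[:,0]>.25)&(P[:,1]>-.5)
H={}
for p in P[m]:
    k=(round(p[0]/.05),round(p[1]/.05));H[k]=max(H.get(k,0),p[2])
for i in range(20,4,-1): print("%.2f"%(i*.05)," ".join("%3d"%(100*H.get((i,j),0)) for j in range(16,-11,-1)))
```

```text
side pot_large 0.92 [198.7 193.2] [0.5075 0.3066]
side pot_medium 0.85 [216.9 206. ] [0.4918 0.2381]
side pot_medium 0.54 [225.7 265.8] [0.342  0.1159]
side conditioner 0.8 [276.5 235.6] [0.4886 0.0618]
side conditioner 0.69 [305.2 224.8] [0.5576 0.0158]
side tray 0.84 [201.3 198. ] [0.5041 0.2965]
side cup_large 0.78 [260.9 206.2] [0.5334 0.1313]
side cup_medium 0.77 [282.3 214.7] [0.5345 0.071 ]
side cup_medium 0.34 [304.7 221. ] [0.5434 0.0139]
side cup_medium 0.28 [349.9 178.2] [ 0.7551 -0.0269]
side cup_small 0.78 [305.2 223.8] [0.5355 0.009 ]
side cup_small 0.42 [325.8 159.5] [0.7982 0.0621]
side key_blue_top 0.66 [239.6 226.8] [0.4329 0.1339]
side key_yellow_top 0.54 [253.5 230.1] [0.4406 0.1006]
side key_red_top 0.58 [291.2 249. ] [ 4.344e-01 -3.000e-04]
scene pot_large 0.44 [229.  225.6] [0.5225 0.2958]
scene pot_medium 0.45 [341.4 237.2] [0.335  0.1303]
scene conditioner 0.88 [314.5 199.5] [0.4889 0.0657]
scene conditioner 0.65 [240.8 149.4] [0.8137 0.054 ]
scene cup_large 0.76 [279.4 191.5] [0.5377 0.1366]
scene cup_medium 0.75 [303.1 184.9] [0.5237 0.0728]
scene cup_small
[... 1627 characters left out ...]
24  24  24   0   0   0
0.50   0   0   0   0  41  41  41  40   0   0   0   0   0   0   0   0   0   0  23  23  23  23  23  23  22   9   0
0.45   0   0   0   0  41  41  41  41   0   0   0   0   0   0   0   0   0   0  22  22  22  22  22  22  22   0   0
0.40   0   0   0   0  41  41  41  41   0   0   0   0   0   0   0   0   0   0   0   0   0   0   0   0   0   0   0
0.35   0   0   0   0  41  41  41  41   0   0   0   0   0   0   0   0   0   0   0   0   0   0   0   0   0   0   0
0.30   0   0   0   0   0   0   0   0   0   0   0   0   0   0   0   0   0   0   0   0   0   0   0   0   0   0   0
0.25   0   0   0   0  24  46  45   0   0   0   0   0   0   0   0   0   0   0   0   0   0   0   0   0   0   0   0
```

View pics/crop1.png

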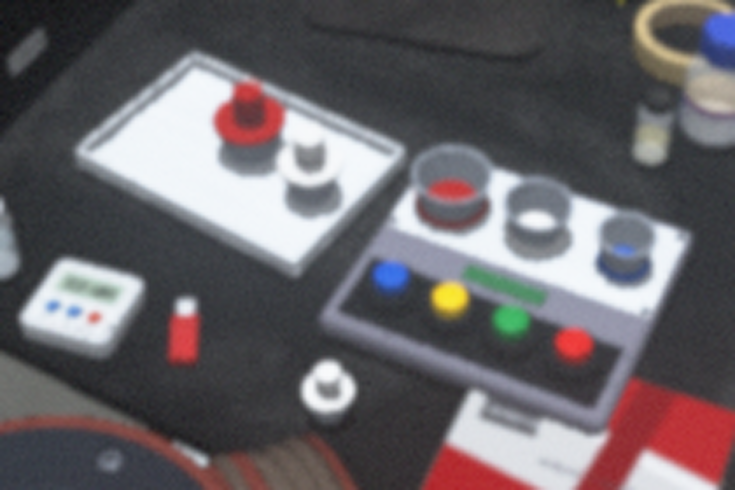

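Candidates, from the side view:
- **Red pot:** (201,183) in the tray is the only one.
- **White pots:** (218,197) in the tray is the larger. The one at (223,261) on the bench is shorter and smaller, so it's the look-alike.

I choose the two tray pots. The blue pot is absent. First I'll back away from the PC tower, then look from above with the wrist camera.

```bash
cat >> h.py <<'E'
def go(x,y,z,yaw_y=None):
    """fractions for target TCP; yaw_y = world angle (deg) of tool y axis, mod 180"""
    s=state();M=R.from_rotvec(s["tool_rot"]).as_matrix()
    d=M.T@(np.array([x,y,z])-s["position"])/.25
    a=np.degrees(np.arctan2(M[1,1],M[0,1]));out=[0,0,0]
    tilt=np.degrees(np.arccos(-M[2,2]))
    if yaw_y is not None:
        w=(yaw_y-a+90)%180-90
        yt=np.radians(a+w);Mt=np.column_stack([np.array([-np.sin(yt)*-1*-1,np.cos(yt),0]),[np.cos(yt),np.sin(yt),0],[0,0,-1]])
        Mt[:,0]=np.cross(Mt[:,1],Mt[:,2])
        out=np.degrees(R.from_matrix(M.T@Mt).as_rotvec())/60
    print("t",round(s["clock"],1),"pos",s["position"].round(4),"yaw_y",a.round(2),"tilt",tilt.round(2),"w",s["grip_width"].round(4),"q",s["q"].round(2),"F",s["contact_force"].round(1))
    print("shift",d.round(4),"turn",np.round(out,4))
E
python3 -m inch '[[[-0.08,-0.18,0],[0,0,0]],[[-0.16,-0.36,0],[0,0,0]],[[-0.24,-0.54,0],[0,0,0]],[[-0.33,-0.73,0],[0,0,0]],[[-0.33,-0.73,0],[0,0,0]],[[-0.33,-0.73,0],[0,0,0]]]' 1
python3 -c "
from h import *
go(.42,.18,.40,0)"
```

```text
clock: 2.1
position: [0.2394, 0.3514, 0.4053]
tool_rot: [0.63, 3.076, 0.003]
contact_force: [-0.3, 1.2, 0.0]
grip_width: 0.0854Traceback (most recent call last):
  File "<string>", line 3, in <module>
    go(.42,.18,.40,0)
    ~~^^^^^^^^^^^^^^^
  File "h.py", line 27, in go
    print("t",round(s["clock"],1),"pos",s["position"].round(4),"yaw_y",a.round(2),"tilt",tilt.round(2),"w",s["grip_width"].round(4),"q",s["q"].round(2),"F",s["contact_force"].round(1))
                                                                                                           ^^^^^^^^^^^^^^^^^^^^^
AttributeError: 'float' object has no attribute 'round'
```

```bash
sed -i 's/"w",s\["grip_width"\].round(4)/"w",round(float(s["grip_width"]),4)/' h.py
python3 -m inch '[[[-0.2,-0.07,0],[0,0,0]],[[-0.4,-0.14,0],[0,0,0.1]],[[-0.6,-0.21,0],[0,0,0.24]],[[-0.8,-0.28,0],[0,0,0.38]],[[-0.93,-0.34,0],[0,0,0.52]],[[-0.93,-0.34,0],[0,0,0.66]],[[-0.93,-0.34,0],[0,0,0.8]],[[-0.93,-0.34,0],[0,0,0.94]],[[-0.93,-0.34,0],[0,0,1]],[[-0.93,-0.34,0],[0,0,1]]]'
python3 - <<'E'
from h import *
go(.42,.18,.40,0)
c,Rm,t=cam("wrist");im,d=grab_frame("wrist");save(im,"w1.png");print(-Rm.T@t)
Z=dict(pot_large=0.010,pot_medium=0.010,conditioner=0,tray=0,cup_large=.028,cup_medium=.028,cup_small=.028,key_blue_top=.044,key_yellow_top=.044,key_green_top=.044,key_red_top=.044)
cn="wrist"
for n,z in Z.items():
    for r in landmark_of(n,cn)[:3]:
        if r["conf"]>.2: print(cn,n,round(r["conf"],2),np.round(r["pixel"],1),np.round(world(cn,r["pixel"],z),4)[:2])
E
```

```text
clock: 3.1
position: [0.4206, 0.1838, 0.4045]
tool_rot: [-2.081, -2.352, 0.0]
contact_force: [0.1, -0.1, 0.1]
grip_width: 0.0854
t 3.1 pos [0.4206 0.1838 0.4045] yaw_y 7.0 tilt 0.03 w 0.0854 q [ 0.13 -0.33 -0.31  1.59  0.    1.57] F [ 0.1 -0.1  0.1]
shift [-0.0147 -0.0044  0.0179] turn [-0.0004 -0.0003  0.1166]
[0.41281896 0.25727778 0.37403743]
wrist pot_large 0.6 [339.8  78.3] [0.5191 0.3047]
wrist pot_medium 0.95 [185.  197.5] [0.3435 0.1268]
wrist pot_medium 0.9 [314.2 130.6] [0.4962 0.2338]
wrist pot_medium 0.38 [411.1 281.6] [0.7113 0.0233]
wrist conditioner 0.64 [288.  246.7] [0.4911 0.0674]
wrist tray 0.87 [325.7  81. ] [0.5041 0.2984]
wrist tray 0.21 [287.7 244.6] [0.49   0.0705]
wrist cup_large 0.63 [328.2 210. ] [0.5281 0.1383]
wrist cup_medium 0.67 [319.5 256.8] [0.5312 0.0699]
wrist cup_small 0.94 [317.2 296. ] [0.5433 0.0034]
wrist cup_small 0.33 [336.7  79.7] [0.5104 0.2991]
wrist cup_small 0.33 [252.7 247.4] [0.4389 0.0748]
wrist key_blue_top 0.62 [253.5 215.9] [0.4333 0.1255]
wrist key_blue_top 0.61 [183.3  56.6] [0.3334 0.301 ]
wrist key_yellow_top 0.56 [251.6 246.5] [0.4361 0.0842]
wrist key_yellow_top 0.29 [319.7  77.3] [0.486 0.296]
wrist key_green_top 0.56 [246.9 275.5] [0.4354 0.0403]
wrist key_red_top 0.56 [246.6 303. ] [ 0.4404 -0.0062]
```

View pics/w1.png

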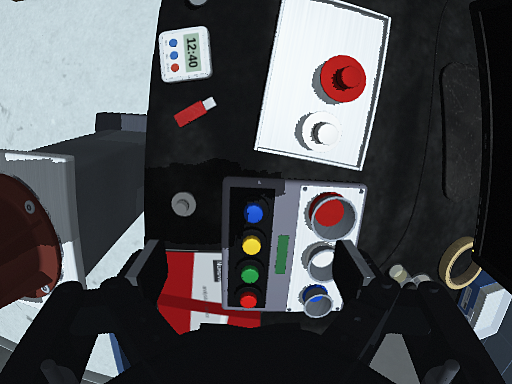

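The wrist view shows the red knob (348,76), white pot (322,131), keys (253,213), (251,245), (250,275), (248,300), and cups (332,213), (322,262), (318,300). The look-alike is at (184,204). Now I'll refine by colour and depth.

```bash
cat >> h.py <<'E'
def cloud(n,d):
    c,Rm,t=cam(n);v,u=np.mgrid[0:384,0:512]
    x=(u-c["cx"])/c["fx"];y=(v-c["cy"])/c["fy"]
    if n=="wrist":
        r=np.hypot(x,y)+1e-12;k=np.tan(r)/r;x=x*k;y=y*k
    P=np.stack([x*d,y*d,d],-1)
    return (P-t)@Rm
def circ(p,r=None):
    from scipy.optimize import least_squares as L
    f=(lambda q:np.hypot(*(p-q[:2]).T)-(r or q[2]))
    s=L(f,[*p.mean(0),.02],loss="soft_l1",f_scale=.001);return s.x.round(4),np.abs(s.fun).mean().round(4)
E
cat > seg.py <<'E'
from h import *
def run(n):
    im,d=grab_frame(n);P=cloud(n,d);h=cv2.cvtColor(im,cv2.COLOR_RGB2HSV).astype(int)
    H,S,V=h[...,0],h[...,1],h[...,2];X,Y,Z=P[...,0],P[...,1],P[...,2]
    ok=d>0
    box=ok&(X>.40)&(X<.47)&(Y>-.03)&(Y<.17)&(Z>.034)
    for k,m in dict(blue=(H>100)&(H<135),yellow=(H>20)&(H<38),green=(H>45)&(H<85),red=(H<8)|(H>172)).items():
        m=m&box&(S>110)
        if m.sum()>5: 
            v,u=np.nonzero(m);print(n,"key",k,m.sum(),world(n,(u.mean(),v.mean()),.043)[:2].round(4),np.median(Z[m]).round(4))
    for k,(x,y) in dict(large=(.533,.136),medium=(.533,.070),small=(.533,.004)).items():
        m=ok&(abs(X-x)<.042)&(abs(Y-y)<.033)&(Z>.046)&(Z<.058)
        p=P[m][:,:2]; 
        if len(p)>15: print(n,"cup",k,len(p),circ(p),np.percentile(Z[m],90).round(4))
    m0=ok&(Y>.19)&(Y<.42)&(X>.4)&(X<.62)
    for k,m in dict(red=((H<8)|(H>172))&(S>110),white=(S<60)).items():
        for lo,hi in ((.064,.074),(.0385,.047)):
            q=m0&m&(Z>lo)&(Z<hi)
            if q.sum()>8: v,u=np.nonzero(q);print(n,"pot",k,lo,q.sum(),P[q][:,:2].mean(0).round(4),circ(P[q][:,:2]) if lo<.05 else "",np.median(Z[q]).round(4))
if __name__=="__main__":
    import sys
    print(state()["clock"])
    for n in sys.argv[1:]: run(n)
E
python3 seg.py wrist side
```

```text
3.7
wrist key blue 375 [0.4329 0.1254] 0.0439
wrist key yellow 312 [0.4353 0.0887] 0.0438
wrist key green 272 [0.4387 0.044 ] 0.0438
wrist key red 235 [0.4421 0.0011] 0.0436
wrist cup large 552 (array([0.5298, 0.1367, 0.0272]), np.float64(0.0011)) 0.053
wrist cup medium 262 (array([0.5347, 0.0712, 0.0232]), np.float64(0.001)) 0.0528
wrist cup small 293 (array([0.5396, 0.0057, 0.0194]), np.float64(0.001)) 0.0527
wrist pot red 0.064 375 [0.5133 0.3009]  0.0693
wrist pot red 0.0385 1210 [0.5113 0.3002] (array([0.5159, 0.3021, 0.0219]), np.float64(0.0035)) 0.0425
wrist pot white 0.064 372 [0.4973 0.2366]  0.0693
wrist pot white 0.0385 883 [0.4954 0.2393] (array([0.4996, 0.2363, 0.0197]), np.float64(0.0042)) 0.0425
side key blue 83 [0.4292 0.1274] 0.0445
side key yellow 87 [0.4324 0.084 ] 0.0447
side key green 69 [0.4367 0.041 ] 0.0451
side key red 721 [1.1708 0.5794] 0.4942
side cup large 158 (array([0.5278, 0.1347, 0.0272]), np.float64(0.0013)) 0.0546
side cup medium 133 (array([0.5327, 0.0692, 0.0232]), np.float64(0.0012)) 0.0543
side cup small 118 (array([0.5372, 0.0034, 0.0193]), np.float64(0.0012)) 0.0545
side pot red 0.064 47 [0.5098 0.2987]  0.0695
side pot red 0.0385 140 [0.5072 0.2959] (array([0.5138, 0.3015, 0.0206]), np.float64(0.0042)) 0.0436
side pot white 0.064 62 [0.4943 0.2362]  0.0702
side pot white 0.0385 149 [0.492  0.2349] (array([0.4974, 0.2367, 0.0202]), np.float64(0.0056)) 0.0437
```

Wrist and side measurements agree to about 2 mm, and the conditioner yaw is about +4.3°. I'll move above the red pot.

```bash
python3 -c "
from h import *
go(.513,.3005,.30,4.3);go(.513,.3005,.214,4.3)"
```

```text
t 3.8 pos [0.4199 0.1828 0.4048] yaw_y 6.98 tilt 0.01 w 0.0854 q [ 0.12 -0.33 -0.31  1.59  0.    1.57] F [-0.4 -0.3  0.3]
shift [0.422  0.4266 0.4192] turn [ 0.0002 -0.0001  0.0447]
t 3.8 pos [0.4199 0.1828 0.4048] yaw_y 6.98 tilt 0.01 w 0.0854 q [ 0.12 -0.33 -0.31  1.59  0.    1.57] F [-0.4 -0.3  0.3]
shift [0.422  0.4265 0.7632] turn [ 0.0002 -0.0001  0.0447]
```

```bash
python3 -m inch '[[[0.1,0.1,0],[0,0,0.0447]],[[0.2,0.2,0.05],[0,0,0.0447]],[[0.3,0.3,0.15],[0,0,0.0447]],[[0.4,0.4,0.28],[0,0,0.0447]],[[0.422,0.4266,0.42],[0,0,0.0447]],[[0.422,0.4266,0.42],[0,0,0.0447]],[[0.422,0.4266,0.42],[0,0,0.0447]]]' 0.2
python3 - <<'E'
import seg
from h import *
seg.run("wrist");go(.513,.3005,.214,4.3)
E
```

```text
clock: 4.5
position: [0.5126, 0.3003, 0.2999]
tool_rot: [-2.136, -2.303, 0.002]
contact_force: [-0.1, -0.3, 1.2]
grip_width: 0.0511
wrist key blue 14 [0.423  0.1295] 0.0444
wrist pot red 0.064 846 [0.5151 0.3029]  0.0708
wrist pot red 0.0385 2450 [0.5152 0.3061] (array([0.5156, 0.3002, 0.0221]), np.float64(0.0035)) 0.044
wrist pot white 0.064 623 [0.4992 0.2389]  0.0705
wrist pot white 0.0385 1231 [0.5009 0.2457] (array([0.4994, 0.2367, 0.0192]), np.float64(0.0043)) 0.0437
t 4.5 pos [0.513  0.3003 0.3014] yaw_y 4.29 tilt 0.07 w 0.0514 q [ 0.31  0.09 -0.1   1.37 -0.    1.81] F [0.9 0.3 0.5]
shift [ 0.0008 -0.0004  0.3498] turn [ 0.0011 -0.0003 -0.0002]
```

```bash
python3 -m inch '[[[0.006,0.004,0.08],[0,0,0]],[[0.006,0.004,0.16],[0,0,0]],[[0.006,0.004,0.24],[0,0,0]],[[0.006,0.004,0.3],[0,0,0]],[[0.006,0.004,0.33],[0,0,0]],[[0.006,0.004,0.35],[0,0,0]],[[0.006,0.004,0.35],[0,0,0]]]' 0.2
python3 -m inch '[[[0,0,0],[0,0,0]],[[0,0,0],[0,0,0]],[[0,0,0],[0,0,0]],[[0,0,0],[0,0,0]],[[0,0,0],[0,0,0]],[[0,0,0],[0,0,0]],[[0,0,0],[0,0,0]],[[0,0,0],[0,0,0]]]' -1 60
python3 -m inch '[[[0,0,-0.04],[0,0,0]],[[0,0,-0.1],[0,0,0]],[[0,0,-0.2],[0,0,0]],[[0,0,-0.3],[0,0,0]],[[0,0,-0.36],[0,0,0]],[[0,0,-0.36],[0,0,0]],[[0,0,-0.36],[0,0,0]]]'
python3 - <<'E'
from h import *
im,d=grab_frame("wrist");save(im,"w2.png")
go(.5298,.1367,.304,4.3)
E
```

```text
clock: 5.25
position: [0.514, 0.302, 0.2126]
tool_rot: [2.137, 2.303, 0.001]
contact_force: [0.3, 0.7, -0.0]
grip_width: 0.0511
clock: 6.05
position: [0.5142, 0.3022, 0.2131]
tool_rot: [2.136, 2.303, 0.002]
contact_force: [-1.9, -1.1, 5.5]
grip_width: 0.0227
clock: 6.75
position: [0.5139, 0.3021, 0.3019]
tool_rot: [-2.137, -2.303, -0.0]
contact_force: [-1.0, -0.1, -2.6]
grip_width: 0.0225
t 6.8 pos [0.5136 0.302  0.3011] yaw_y 4.29 tilt 0.08 w 0.0224 q [ 0.31  0.1  -0.1   1.38  0.    1.81] F [ 0.3 -0.1 -1.5]
shift [-0.6642  0.0151 -0.0114] turn [-0.0013  0.0003 -0.0001]
```

View pics/w2.png

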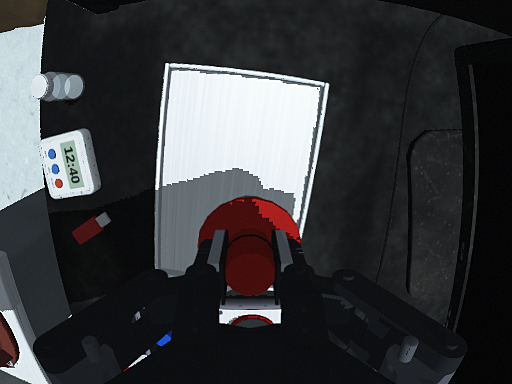

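The red pot is held upright. I'll carry it to the red cup.

```bash
python3 -m inch '[[[-0.08,0.0,0],[0,0,0]],[[-0.18,0.005,0],[0,0,0]],[[-0.3,0.01,0],[0,0,0]],[[-0.42,0.015,0],[0,0,0]],[[-0.54,0.015,0],[0,0,0]],[[-0.62,0.015,0],[0,0,0]],[[-0.665,0.015,0],[0,0,0]],[[-0.665,0.015,0],[0,0,0]],[[-0.665,0.015,0],[0,0,0]]]'
python3 - <<'E'
from h import *
go(.530,.1367,.240,4.3)
grab_frame("wrist")
E
```

```text
clock: 7.7
position: [0.5299, 0.1371, 0.3016]
tool_rot: [-2.136, -2.302, 0.0]
contact_force: [0.2, 0.7, -0.2]
grip_width: 0.0224
t 7.7 pos [0.5299 0.1371 0.3016] yaw_y 4.3 tilt 0.06 w 0.0224 q [ 0.01 -0.05 -0.25  1.38  0.    1.51] F [ 0.2  0.7 -0.2]
shift [-0.0017  0.0006  0.2466] turn [-0.0008 -0.0005 -0.0001]
```

```bash
python3 -m inch '[[[0,0,0.06],[0,0,0]],[[0,0,0.12],[0,0,0]],[[0,0,0.18],[0,0,0]],[[0,0,0.22],[0,0,0]],[[0,0,0.25],[0,0,0]],[[0,0,0.25],[0,0,0]],[[0,0,0.25],[0,0,0]]]'
python3 -m inch '[[[0,0,0.01],[0,0,0]],[[0,0,0.02],[0,0,0]],[[0,0,0.025],[0,0,0]],[[0,0,0.03],[0,0,0]],[[0,0,0.035],[0,0,0]],[[0,0,0.035],[0,0,0]],[[0,0,0.035],[0,0,0]]]'
```

```text
clock: 8.45
position: [0.5302, 0.1366, 0.2399]
tool_rot: [2.137, 2.303, 0.001]
contact_force: [-0.5, -0.2, -1.0]
grip_width: 0.0223
clock: 9.15
position: [0.5298, 0.1367, 0.2316]
tool_rot: [-2.136, -2.303, 0.001]
contact_force: [-5.1, 0.0, 7.1]
grip_width: 0.0221
```

```bash
python3 -m inch '[[[0,-0.003,0.003],[0,0,0]],[[0,-0.003,0.006],[0,0,0]],[[0,-0.003,0.008],[0,0,0]],[[0,-0.003,0.008],[0,0,0]],[[0,-0.003,0.008],[0,0,0]]]'
```

```text
clock: 9.65
position: [0.5294, 0.1366, 0.231]
tool_rot: [2.136, 2.303, 0.001]
contact_force: [-9.0, -0.6, 18.4]
grip_width: 0.022
```

```bash
python3 -m inch '[[[0,-0.004,0],[0,0,0]],[[0,-0.006,0.004],[0,0,0]],[[0,-0.006,0.004],[0,0,0]],[[0,-0.006,0.004],[0,0,0]]]'
```

```text
clock: 10.05
position: [0.5288, 0.1366, 0.2309]
tool_rot: [2.134, 2.301, 0.005]
contact_force: [-5.2, 0.7, 18.5]
grip_width: 0.0223
```

```bash
python3 -m inch '[[[0,0,-0.006],[0,0,0]],[[0,0,-0.006],[0,0,0]],[[0,0,-0.006],[0,0,0]],[[0,0,-0.006],[0,0,0]],[[0,0,-0.006],[0,0,0]]]' 0.2
python3 -m inch '[[[0,0,-0.06],[0,0,0]],[[0,0,-0.16],[0,0,0]],[[0,0,-0.28],[0,0,0]],[[0,0,-0.38],[0,0,0]],[[0.1,0,-0.38],[0,0,0]],[[0.25,0,-0.38],[0,0,0]],[[0.38,-0.05,-0.38],[0,0,0]],[[0.4,-0.13,-0.34],[0,0,0]],[[0.4,-0.14,-0.3],[0,0,0]],[[0.4,-0.14,-0.3],[0,0,0]]]'
python3 - <<'E'
import seg
from h import *
seg.run("wrist")
im,d=grab_frame("side");P=cloud("side",d);h=cv2.cvtColor(im,cv2.COLOR_RGB2HSV);X,Y,Z=P[...,0],P[...,1],P[...,2]
m=(d>0)&(abs(X-.53)<.03)&(abs(Y-.1367)<.03)
print("side large: top",np.percentile(Z[m],[90,97]),  "lid band", np.median(Z[m&(Z>.055)&(Z<.066)]))
go(.4973,.2366,.214,4.3)
E
```

```text
clock: 10.55
position: [0.5278, 0.1364, 0.2292]
tool_rot: [-2.137, -2.303, 0.0]
contact_force: [1.2, 0.7, 1.0]
grip_width: 0.0514
clock: 11.55
position: [0.4849, 0.2335, 0.3039]
tool_rot: [-2.136, -2.303, 0.001]
contact_force: [-0.4, -0.4, -0.1]
grip_width: 0.0514
wrist key blue 61 [0.4443 0.1273] 0.042
wrist key yellow 72 [0.4446 0.0967] 0.0391
wrist cup large 327 (array([0.5311, 0.1358, 0.0278]), np.float64(0.0011)) 0.0537
wrist pot white 0.064 803 [0.4986 0.2372]  0.07
wrist pot white 0.0385 1582 [0.4978 0.2408] (array([0.4994, 0.2343, 0.0198]), np.float64(0.0028)) 0.0431
side large: top [0.08092807 0.08901372] lid band 0.06159330509439108
t 11.7 pos [0.486  0.233  0.3049] yaw_y 4.25 tilt 0.03 w 0.0515 q [ 0.2  -0.08 -0.27  1.38 -0.    1.7 ] F [ 0.1  0.3 -0.4]
shift [0.0109 0.0461 0.3638] turn [ 0.0006  0.     -0.0008]
```

The red pot is seated: lid at about 60 mm after the known +1.5 mm bias. Next is the white pot in the tray.

```bash
python3 -m inch '[[[0.013,0.049,0],[0,0,0]],[[0.013,0.049,0.1],[0,0,0]],[[0.013,0.049,0.18],[0,0,0]],[[0.013,0.049,0.26],[0,0,0]],[[0.013,0.049,0.32],[0,0,0]],[[0.013,0.049,0.36],[0,0,0]],[[0.013,0.049,0.363],[0,0,0]],[[0.013,0.049,0.363],[0,0,0]]]' 0.2
python3 -m inch '[[[0,0,0],[0,0,0]],[[0,0,0],[0,0,0]],[[0,0,0],[0,0,0]],[[0,0,0],[0,0,0]],[[0,0,0],[0,0,0]],[[0,0,0],[0,0,0]],[[0,0,0],[0,0,0]],[[0,0,0],[0,0,0]]]' -1 60
python3 -m inch '[[[0,0,-0.04],[0,0,0]],[[0,0,-0.1],[0,0,0]],[[0,0,-0.2],[0,0,0]],[[0,0,-0.3],[0,0,0]],[[0,0,-0.36],[0,0,0]],[[0,0,-0.36],[0,0,0]],[[0,0,-0.36],[0,0,0]]]'
python3 - <<'E'
from h import *
im,d=grab_frame("wrist");save(im,"w3.png")
go(.5335,.0712,.304,4.3)
E
```

```text
clock: 12.45
position: [0.4978, 0.2376, 0.2143]
tool_rot: [2.137, 2.303, 0.001]
contact_force: [0.1, -0.4, 0.0]
grip_width: 0.0514
clock: 13.25
position: [0.4978, 0.2378, 0.2147]
tool_rot: [2.136, 2.303, 0.002]
contact_force: [-0.6, 0.5, 5.6]
grip_width: 0.0224
clock: 13.95
position: [0.4974, 0.2377, 0.3034]
tool_rot: [-2.137, -2.303, -0.0]
contact_force: [0.4, -0.5, -1.5]
grip_width: 0.0226
t 14.0 pos [0.4971 0.2376 0.3026] yaw_y 4.29 tilt 0.08 w 0.0222 q [ 0.21 -0.04 -0.23  1.38  0.    1.7 ] F [ 0.3 -0.6 -2.6]
shift [-0.6746  0.0953 -0.0055] turn [-0.0013  0.0001 -0.0001]
```

View pics/w3.png

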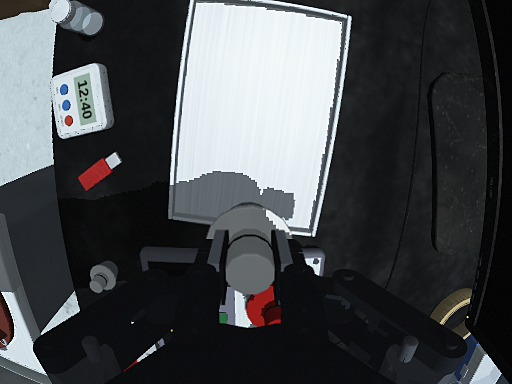

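```bash
python3 -m inch '[[[0,0,-0.08],[0,0,0]],[[-0.08,0.02,-0.14],[0,0,0]],[[-0.2,0.04,-0.14],[0,0,0]],[[-0.32,0.06,-0.14],[0,0,0]],[[-0.44,0.091,-0.14],[0,0,0]],[[-0.56,0.091,-0.14],[0,0,0]],[[-0.64,0.091,-0.14],[0,0,0]],[[-0.676,0.091,-0.1],[0,0,0]],[[-0.676,0.091,-0.02],[0,0,0]],[[-0.676,0.091,0.04],[0,0,0]],[[-0.676,0.091,0.04],[0,0,0]]]'
python3 - <<'E'
from h import *
go(.5325,.0710,.242,4.3)
E
```

```text
clock: 15.1
position: [0.5315, 0.0715, 0.29]
tool_rot: [-2.133, -2.3, 0.005]
contact_force: [-0.8, 0.3, -1.4]
grip_width: 0.0221
t 15.1 pos [0.5315 0.0715 0.29  ] yaw_y 4.33 tilt 0.31 w 0.0221 q [-0.11 -0.08 -0.29  1.36  0.    1.38] F [-0.8  0.3 -1.4]
shift [-0.0025  0.005   0.1921] turn [-0.0051 -0.0012  0.0004]
```

```bash
python3 -m inch '[[[0,0,0.06],[0,0,0]],[[0,0,0.12],[0,0,0]],[[0,0,0.17],[0,0,0]],[[0,0,0.195],[0,0,0]],[[0,0,0.205],[0,0,0]],[[0,0,0.215],[0,0,0]],[[0,0,0.225],[0,0,0]],[[0,0,0.23],[0,0,0]],[[0,0,0.23],[0,0,0]]]'
```

```text
clock: 16.0
position: [0.5331, 0.0709, 0.2366]
tool_rot: [2.136, 2.303, 0.002]
contact_force: [2.4, 1.0, -2.3]
grip_width: 0.0225
```

```bash
python3 -m inch '[[[0,0,0.006],[0,0,0]],[[0,0,0.012],[0,0,0]],[[0,0,0.018],[0,0,0]],[[0,0,0.022],[0,0,0]],[[0,0,0.022],[0,0,0]]]'
```

```text
clock: 16.5
position: [0.5337, 0.0712, 0.2323]
tool_rot: [2.135, 2.302, 0.005]
contact_force: [4.1, 4.1, 8.0]
grip_width: 0.0223
```

```bash
python3 -m inch '[[[0.002,0.002,0.004],[0,0,0]],[[0.003,0.003,0.007],[0,0,0]],[[0.003,0.003,0.009],[0,0,0]],[[0.003,0.003,0.009],[0,0,0]]]'
```

```text
clock: 16.9
position: [0.534, 0.0717, 0.2319]
tool_rot: [2.135, 2.302, 0.002]
contact_force: [-10.0, 0.4, 28.6]
grip_width: 0.0223
```

The white pot is seated. I'll release, retreat, and check from the scene and side cameras.

```bash
python3 -m inch '[[[0,0,-0.008],[0,0,0]],[[0,0,-0.008],[0,0,0]],[[0,0,-0.008],[0,0,0]],[[0,0,-0.008],[0,0,0]],[[0,0,-0.008],[0,0,0]]]' 0.2
python3 -m inch '[[[0,0,-0.06],[0,0,0]],[[0,0,-0.16],[0,0,0]],[[0,0,-0.28],[0,0,0]],[[0.03,-0.1,-0.28],[0,0,0]],[[0.1,-0.2,-0.28],[0,0,0]],[[0.16,-0.3,-0.28],[0,0,0]],[[0.19,-0.4,-0.28],[0,0,0]],[[0.19,-0.4,-0.28],[0,0,0]],[[0.19,-0.4,-0.28],[0,0,0]]]'
python3 -m inch '[[[0,0,0],[0,0,0]],[[0,0,0],[0,0,0]],[[0,0,0],[0,0,0]],[[0,0,0],[0,0,0]]]' -1 40
python3 - <<'E'
from h import *
im,d=grab_frame("side");save(cv2.resize(im[130:300,130:370],None,fx=3,fy=3,interpolation=cv2.INTER_CUBIC),"s4.png")
P=cloud("side",d);X,Y,Z=P[...,0],P[...,1],P[...,2]
for n,x,y in(("L",.528,.1365),("M",.533,.071)):
    m=(d>0)&(abs(X-x)<.03)&(abs(Y-y)<.028)&(Z<.1)
    k=m&(Z>.083);print(n,np.percentile(Z[m],97),np.median(Z[m&(Z>.055)&(Z<.066)]),P[k][:,:2].mean(0))
go(.431,.1282,.228,4.3)
E
```

```text
clock: 17.4
position: [0.5333, 0.0716, 0.23]
tool_rot: [-2.136, -2.303, 0.001]
contact_force: [0.3, 0.9, -0.6]
grip_width: 0.0513
clock: 18.3
position: [0.4303, 0.1116, 0.3016]
tool_rot: [2.135, 2.302, 0.002]
contact_force: [-0.6, 0.5, 0.6]
grip_width: 0.0515
clock: 18.7
position: [0.4304, 0.1114, 0.3003]
tool_rot: [-2.137, -2.302, 0.0]
contact_force: [-1.3, 0.6, 0.9]
grip_width: -0.0001
L 0.08920990881163414 0.06153056558086151 [0.52735117 0.13372471]
M 0.08810619110255459 0.06090744445839032 [0.53239463 0.06844382]
t 18.8 pos [0.4303 0.1114 0.3003] yaw_y 4.28 tilt 0.02 w 0.0001 q [-0.04 -0.38 -0.54  1.42  0.    1.45] F [-0.1  1.1  0.3]
shift [0.0667 0.0078 0.2894] turn [-0.0004 -0.0001 -0.0003]
```

View pics/s4.png

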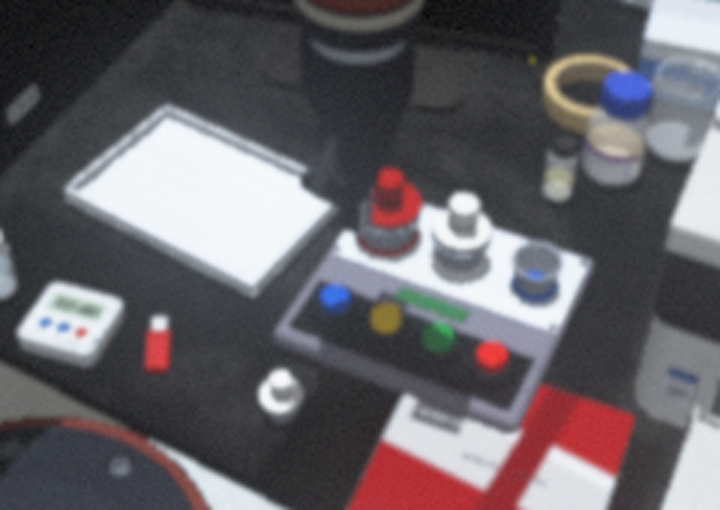

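Both pots stand seated in matching cups, red at crop (390,205) and white (463,225), and all keys are up. Next I'll press the blue key.

```bash
python3 -m inch '[[[0.067,0.008,0],[0,0,0]],[[0.067,0.008,0.1],[0,0,0]],[[0.067,0.008,0.2],[0,0,0]],[[0.067,0.008,0.26],[0,0,0]],[[0.067,0.008,0.29],[0,0,0]],[[0.067,0.008,0.29],[0,0,0]]]'
python3 -m inch '[[[0,0,0.03],[0,0,0]],[[0,0,0.05],[0,0,0]],[[0,0,0.06],[0,0,0]],[[0,0,0.066],[0,0,0]],[[0,0,0.07],[0,0,0]],[[0,0,0.07],[0,0,0]],[[0,0,0.07],[0,0,0]]]'
python3 -c "
from h import *
im,d=grab_frame('side');save(cv2.resize(im[190:270,200:320],None,fx=5,fy=5,interpolation=cv2.INTER_CUBIC),'k1.png')"
```

```text
clock: 19.35
position: [0.4306, 0.1283, 0.2273]
tool_rot: [-2.136, -2.302, 0.001]
contact_force: [1.4, 0.8, -0.6]
grip_width: -0.0
clock: 20.05
position: [0.4314, 0.1284, 0.2114]
tool_rot: [2.136, 2.302, 0.002]
contact_force: [0.2, -0.5, 7.0]
grip_width: -0.0001
```

View pics/k1.png

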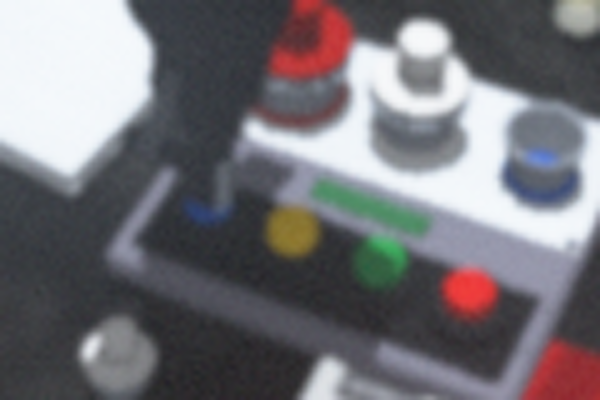

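The finger is on the blue key at 7 N, above the 4 N spring and about 6 mm down, so it counts as pressed. I'll let it up and press again.

```bash
python3 -m inch '[[[0,0,-0.02],[0,0,0]],[[0,0,-0.05],[0,0,0]],[[0,0,-0.07],[0,0,0]],[[0,0,-0.07],[0,0,0]],[[0,0,-0.07],[0,0,0]],[[0,0,-0.07],[0,0,0]],[[0,0,-0.07],[0,0,0]],[[0,0,-0.07],[0,0,0]]]'
python3 -m inch '[[[0,0,0.03],[0,0,0]],[[0,0,0.05],[0,0,0]],[[0,0,0.06],[0,0,0]],[[0,0,0.066],[0,0,0]],[[0,0,0.071],[0,0,0]],[[0,0,0.071],[0,0,0]],[[0,0,0.071],[0,0,0]]]'
python3 -m inch '[[[0,0,-0.02],[0,0,0]],[[0,0,-0.05],[0,0,0]],[[0,0,-0.08],[0,0,0]],[[0,0,-0.1],[0,0,0]],[[0,0,-0.1],[0,0,0]],[[0,0,-0.1],[0,0,0]],[[0,0,-0.1],[0,0,0]],[[0,0,-0.1],[0,0,0]]]'
python3 -c "
from h import *
go(.4342,.0853,.228,4.3)"
```

```text
clock: 20.9
position: [0.4308, 0.1284, 0.2277]
tool_rot: [-2.136, -2.303, 0.0]
contact_force: [-0.9, 0.3, -1.0]
grip_width: -0.0002
clock: 21.6
position: [0.431, 0.1284, 0.2113]
tool_rot: [2.136, 2.303, 0.0]
contact_force: [-3.7, -0.2, 12.9]
grip_width: -0.0001
clock: 22.4
position: [0.4308, 0.1284, 0.2349]
tool_rot: [-2.136, -2.303, 0.0]
contact_force: [0.1, -0.5, 0.2]
grip_width: -0.0001
t 22.4 pos [0.4308 0.1284 0.2349] yaw_y 4.29 tilt 0.03 w -0.0001 q [-0.   -0.33 -0.62  1.29  0.    1.49] F [ 0.1 -0.5  0.2]
shift [-0.173   0.0009  0.0274] turn [-0.0005 -0.0001 -0.0001]
```

```bash
python3 -m inch '[[[-0.06,0,0],[0,0,0]],[[-0.12,0,0],[0,0,0]],[[-0.172,0.001,0],[0,0,0]],[[-0.172,0.001,0],[0,0,0]],[[-0.172,0.001,0],[0,0,0]]]'
python3 -m inch '[[[0,0,0.04],[0,0,0]],[[0,0,0.07],[0,0,0]],[[0,0,0.085],[0,0,0]],[[0,0,0.095],[0,0,0]],[[0,0,0.1],[0,0,0]],[[0,0,0.1],[0,0,0]],[[0,0,0.1],[0,0,0]]]'
python3 -m inch '[[[0,0,-0.02],[0,0,0]],[[0,0,-0.05],[0,0,0]],[[0,0,-0.08],[0,0,0]],[[0,0,-0.1],[0,0,0]],[[0,0,-0.1],[0,0,0]],[[0,0,-0.1],[0,0,0]],[[0,0,-0.1],[0,0,0]],[[0,0,-0.1],[0,0,0]]]'
python3 -c "
from h import *
go(.4374,.0425,.228,4.3)
print(trace('key_green_top','side')[:1] and spot_in('key_green_top','side')[:1])"
```

```text
clock: 22.9
position: [0.4343, 0.0856, 0.2351]
tool_rot: [-2.137, -2.302, -0.0]
contact_force: [-0.7, -0.8, -0.3]
grip_width: 0.0002
clock: 23.6
position: [0.4342, 0.0859, 0.2112]
tool_rot: [-2.135, -2.303, -0.0]
contact_force: [-8.4, 1.7, 15.2]
grip_width: 0.0004
clock: 24.4
position: [0.4342, 0.0856, 0.2348]
tool_rot: [-2.136, -2.303, 0.0]
contact_force: [-0.5, 0.1, -0.0]
grip_width: 0.0
t 24.4 pos [0.4342 0.0856 0.2348] yaw_y 4.29 tilt 0.03 w 0.0 q [-0.1  -0.36 -0.64  1.29  0.    1.39] F [-0.5  0.1 -0. ]
shift [-0.1727 -0.0002  0.0273] turn [-0.0005 -0.0002 -0.0001]
[{'pixel': [276.6, 242.0], 'conf': 0.57}]
```

```bash
python3 -m inch '[[[-0.06,0,0],[0,0,0]],[[-0.12,0,0],[0,0,0]],[[-0.172,0,0],[0,0,0]],[[-0.172,0,0],[0,0,0]],[[-0.172,0,0],[0,0,0]]]'
cat > chk.py <<'E'
from h import *
def chk(cn="side"):
    im,d=grab_frame(cn);P=cloud(cn,d);h=cv2.cvtColor(im,cv2.COLOR_RGB2HSV).astype(int);X,Y,Z=P[...,0],P[...,1],P[...,2]
    for n,x,y in(("L",.528,.1365),("M",.533,.071)):
        m=(d>0)&(abs(X-x)<.03)&(abs(Y-y)<.028)&(Z<.1)
        k=m&(Z>.083)
        if k.any(): print(n,np.percentile(Z[m],97).round(4),np.median(Z[m&(Z>.055)&(Z<.066)]).round(4),P[k][:,:2].mean(0).round(4))
        else: print(n,"nothing there")
    return im
E
python3 -c "
from chk import *
chk();print(state()['clock'])"
python3 -m inch '[[[0,0,0.04],[0,0,0]],[[0,0,0.07],[0,0,0]],[[0,0,0.085],[0,0,0]],[[0,0,0.095],[0,0,0]],[[0,0,0.1],[0,0,0]],[[0,0,0.1],[0,0,0]],[[0,0,0.1],[0,0,0]]]'
python3 -m inch '[[[0,0,-0.02],[0,0,0]],[[0,0,-0.05],[0,0,0]],[[0,0,-0.08],[0,0,0]],[[0,0,-0.1],[0,0,0]],[[0,0,-0.1],[0,0,0]],[[-0.06,0,-0.1],[0,0,0]],[[-0.12,0,-0.1],[0,0,0]],[[-0.172,0,-0.1],[0,0,0]],[[-0.172,0,-0.1],[0,0,0]]]'
python3 -c "
from chk import *
chk();go(.4406,-.0004,.235,4.3)"
```

```text
clock: 25.0
position: [0.4376, 0.0425, 0.2352]
tool_rot: [-2.138, -2.302, -0.0]
contact_force: [-1.1, -0.4, -1.4]
grip_width: -0.0001
L 0.0883 0.0615 [0.5254 0.1375]
M nothing there
25.05
clock: 25.75
position: [0.4374, 0.043, 0.2112]
tool_rot: [-2.136, -2.303, -0.0]
contact_force: [-7.2, 2.5, 15.1]
grip_width: 0.0001
clock: 26.65
position: [0.4409, -0.0014, 0.2351]
tool_rot: [2.139, 2.301, -0.0]
contact_force: [-0.2, 1.0, -0.2]
grip_width: -0.0
L 0.0892 0.0616 [0.5276 0.1346]
M 0.072 0.0611 [0.5266 0.0769]
t 26.7 pos [ 0.4408 -0.0008  0.2351] yaw_y 4.21 tilt 0.02 w -0.0002 q [-0.3  -0.37 -0.64  1.29  0.    1.2 ] F [-0.2  0.8 -0.3]
shift [ 0.0015 -0.0008  0.0002] turn [-0.0001 -0.0002 -0.0016]
```

Green was pressed at about 25.5 s. While the cycle runs I'll check the pots from the scene camera; the hand hides the white pot from the side camera.

```bash
python3 -c "
from chk import *
im=chk('scene');save(cv2.resize(im[140:240,210:390],None,fx=4,fy=4,interpolation=cv2.INTER_CUBIC),'c5.png')"
python3 -m inch '[[[0,0,0],[0,0,0]],[[0,0,0],[0,0,0]],[[0,0,0],[0,0,0]],[[0,0,0],[0,0,0]],[[0,0,0],[0,0,0]],[[0,0,0],[0,0,0]],[[0,0,0],[0,0,0]],[[0,0,0],[0,0,0]],[[0,0,0],[0,0,0]],[[0,0,0],[0,0,0]],[[0,0,0],[0,0,0]],[[0,0,0],[0,0,0]]]'
python3 -m inch '[[[0,0,0],[0,0,0]],[[0,0,0],[0,0,0]],[[0,0,0],[0,0,0]],[[0,0,0],[0,0,0]],[[0,0,0],[0,0,0]],[[0,0,0],[0,0,0]],[[0,0,0],[0,0,0]],[[0,0,0],[0,0,0]],[[0,0,0],[0,0,0]],[[0,0,0],[0,0,0]],[[0,0,0],[0,0,0]],[[0,0,0],[0,0,0]]]'
python3 -m inch '[[[0,0,0],[0,0,0]],[[0,0,0],[0,0,0]],[[0,0,0],[0,0,0]],[[0,0,0],[0,0,0]],[[0,0,0],[0,0,0]],[[0,0,0],[0,0,0]],[[0,0,0],[0,0,0]],[[0,0,0],[0,0,0]],[[0,0,0],[0,0,0]],[[0,0,0],[0,0,0]],[[0,0,0],[0,0,0]],[[0,0,0],[0,0,0]]]'
python3 -m inch '[[[0,0,0],[0,0,0]],[[0,0,0],[0,0,0]],[[0,0,0],[0,0,0]],[[0,0,0],[0,0,0]],[[0,0,0],[0,0,0]],[[0,0,0],[0,0,0]],[[0,0,0],[0,0,0]],[[0,0,0],[0,0,0]],[[0,0,0],[0,0,0]],[[0,0,0],[0,0,0]],[[0,0,0],[0,0,0]],[[0,0,0],[0,0,0]]]'
```

```text
L 0.0867 0.0595 [0.5272 0.1393]
M 0.086 0.0592 [0.5324 0.0734]
clock: 27.95
position: [0.4408, -0.0002, 0.2352]
tool_rot: [2.137, 2.303, 0.0]
contact_force: [-0.5, 1.0, -1.3]
grip_width: 0.0002
clock: 29.15
position: [0.4408, -0.0002, 0.2352]
tool_rot: [2.137, 2.303, 0.0]
contact_force: [-0.4, 0.5, -0.8]
grip_width: -0.0004
clock: 30.35
position: [0.4408, -0.0002, 0.2352]
tool_rot: [-2.137, -2.303, -0.0]
contact_force: [0.1, 0.7, -0.0]
grip_width: -0.0
clock: 31.55
position: [0.4408, -0.0002, 0.2352]
tool_rot: [-2.137, -2.303, -0.0]
contact_force: [0.1, -0.2, -0.3]
grip_width: -0.0001
```

View pics/c5.png

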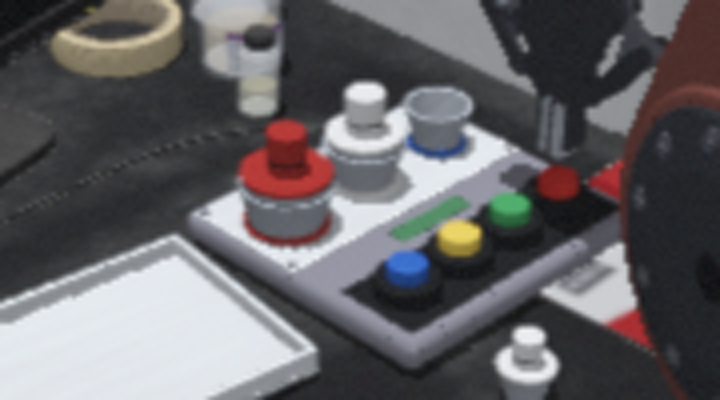

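Both pots are still seated, red at crop (287,185) and white (365,140), and the keys are up. The hand hangs over the red key. I'll wait a few more tenths, then press red.

```bash
python3 -m inch '[[[0,0,0],[0,0,0]],[[0,0,0],[0,0,0]],[[0,0,0],[0,0,0]],[[0,0,0.04],[0,0,0]],[[0,0,0.07],[0,0,0]],[[0,0,0.085],[0,0,0]],[[0,0,0.095],[0,0,0]],[[0,0,0.1],[0,0,0]],[[0,0,0.1],[0,0,0]],[[0,0,0.1],[0,0,0]]]'
python3 -m inch '[[[0,0,-0.02],[0,0,0]],[[0,0,-0.05],[0,0,0]],[[0,0,-0.1],[0,0,0]],[[0,0,-0.2],[0,0,0]],[[0,0,-0.3],[0,0,0]],[[0,0,-0.36],[0,0,0]],[[0,0,-0.36],[0,0,0]]]'
python3 -c "
from h import *
go(.5333,.0716,.32,4.3)"
```

```text
clock: 32.55
position: [0.4407, -0.0001, 0.2112]
tool_rot: [-2.136, -2.303, 0.0]
contact_force: [-7.6, 2.6, 14.8]
grip_width: 0.0003
clock: 33.25
position: [0.4416, -0.0004, 0.3027]
tool_rot: [2.134, 2.301, 0.003]
contact_force: [-0.2, 0.5, -1.3]
grip_width: 0.0001
t 33.2 pos [ 4.416e-01 -4.000e-04  3.027e-01] yaw_y 4.3 tilt 0.22 w 0.0001 q [-0.3  -0.4  -0.54  1.42  0.    1.2 ] F [-0.2  0.5 -1.3]
shift [ 0.2598  0.3877 -0.0683] turn [ 0.0035  0.0012 -0.0001]
```

```bash
python3 -m inch '[[[0.08,0.1,-0.02],[0,0,0]],[[0.16,0.2,-0.03],[0,0,0]],[[0.22,0.3,-0.03],[0,0,0]],[[0.26,0.388,-0.03],[0,0,0]],[[0.26,0.388,-0.03],[0,0,0]],[[0.26,0.388,-0.03],[0,0,0]]]' 0.2
python3 -c "
from chk import *
chk('scene');go(.5333,.0716,.232,4.3)"
```

```text
clock: 33.85
position: [0.5323, 0.072, 0.3064]
tool_rot: [-2.135, -2.303, 0.002]
contact_force: [-0.7, 0.4, 1.0]
grip_width: 0.0511
L 0.0865 0.0595 [0.5275 0.1386]
M 0.0858 0.0592 [0.5325 0.0735]
t 33.9 pos [0.5321 0.0717 0.3067] yaw_y 4.31 tilt 0.11 w 0.0513 q [-0.11 -0.08 -0.27  1.39 -0.    1.39] F [-0.6  0.2 -0.2]
shift [-0.001   0.0054  0.2988] turn [-0.0018 -0.0003  0.0001]
```

```bash
python3 -m inch '[[[0,0.003,0.08],[0,0,0]],[[0,0.003,0.16],[0,0,0]],[[0,0.003,0.22],[0,0,0]],[[0,0.003,0.27],[0,0,0]],[[0,0.003,0.296],[0,0,0]],[[0,0.003,0.296],[0,0,0]],[[0,0.003,0.296],[0,0,0]]]' 0.2
python3 -m inch '[[[0,0,0],[0,0,0]],[[0,0,0],[0,0,0]],[[0,0,0],[0,0,0]],[[0,0,0],[0,0,0]],[[0,0,0],[0,0,0]],[[0,0,0],[0,0,0]],[[0,0,0],[0,0,0]],[[0,0,0],[0,0,0]]]' -1 80
python3 -m inch '[[[0,0,-0.004],[0,0,0]],[[0,0,-0.008],[0,0,0]],[[0,0,-0.012],[0,0,0]],[[0,0,-0.016],[0,0,0]],[[0,0,-0.02],[0,0,0]],[[0,0,-0.024],[0,0,0]],[[0,0,-0.024],[0,0,0]]]'
```

```text
clock: 34.6
position: [0.5336, 0.0718, 0.2343]
tool_rot: [2.136, 2.303, 0.001]
contact_force: [1.6, 0.6, -0.1]
grip_width: 0.0513
clock: 35.4
position: [0.5337, 0.0719, 0.2346]
tool_rot: [2.136, 2.302, 0.001]
contact_force: [-1.0, -0.8, 6.4]
grip_width: 0.0216
clock: 36.1
position: [0.5334, 0.0719, 0.2398]
tool_rot: [-2.136, -2.303, 0.0]
contact_force: [-0.5, -0.4, -2.2]
grip_width: 0.0217
```

The white pot came free gently. I'll carry it to its old place in the tray.

```bash
python3 -m inch '[[[0,0,-0.05],[0,0,0]],[[0,0,-0.14],[0,0,0]],[[0,0,-0.26],[0,0,0]],[[0,0,-0.36],[0,0,0]],[[0.08,0,-0.38],[0,0,0]],[[0.2,-0.02,-0.38],[0,0,0]],[[0.32,-0.04,-0.38],[0,0,0]],[[0.44,-0.06,-0.38],[0,0,0]],[[0.56,-0.08,-0.38],[0,0,0]],[[0.64,-0.09,-0.38],[0,0,0]],[[0.66,-0.09,-0.38],[0,0,0]],[[0.66,-0.09,-0.38],[0,0,0]]]'
python3 -c "
from h import *
im,d=grab_frame('scene');save(cv2.resize(im[120:260,180:380],None,fx=3.5,fy=3.5,interpolation=cv2.INTER_CUBIC),'c6.png')
go(.498,.2375,.2185,4.3)"
```

```text
clock: 37.3
position: [0.4986, 0.2352, 0.3354]
tool_rot: [2.135, 2.304, 0.001]
contact_force: [-0.8, -0.5, -0.1]
grip_width: 0.0216
t 37.4 pos [0.4988 0.2345 0.3352] yaw_y 4.32 tilt 0.03 w 0.0216 q [ 0.2  -0.05 -0.18  1.43 -0.    1.7 ] F [ 0.7  0.1 -1.6]
shift [ 0.0122 -0.0024  0.4667] turn [0.0004 0.0002 0.0003]
```

View pics/c6.png

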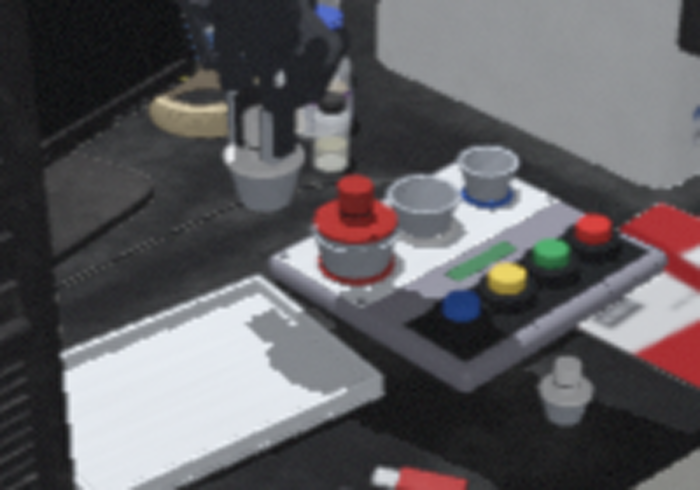

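The white pot hangs upright in the gripper at crop (262,170), and the red one is still seated. I'll lower the white pot into the tray.

```bash
python3 -m inch '[[[0.012,-0.002,0.08],[0,0,0]],[[0.012,-0.002,0.18],[0,0,0]],[[0.012,-0.002,0.28],[0,0,0]],[[0.012,-0.002,0.37],[0,0,0]],[[0.012,-0.002,0.43],[0,0,0]],[[0.012,-0.002,0.455],[0,0,0]],[[0.012,-0.002,0.465],[0,0,0]],[[0.012,-0.002,0.472],[0,0,0]],[[0.012,-0.002,0.476],[0,0,0]],[[0.012,-0.002,0.476],[0,0,0]]]'
```

```text
clock: 38.35
position: [0.4984, 0.2378, 0.2172]
tool_rot: [2.136, 2.302, 0.002]
contact_force: [-2.0, -1.9, 5.4]
grip_width: 0.0217
```

```bash
python3 -m inch '[[[0,0,0.001],[0,0,0]],[[0,0,0.001],[0,0,0]],[[0,0,0.001],[0,0,0]],[[0,0,0.001],[0,0,0]]]' 0.2
python3 -m inch '[[[0,0,-0.06],[0,0,0]],[[0,0,-0.16],[0,0,0]],[[0,0,-0.28],[0,0,0]],[[0,0,-0.36],[0,0,0]],[[-0.1,0.03,-0.36],[0,0,0]],[[-0.2,0.06,-0.36],[0,0,0]],[[-0.3,0.08,-0.36],[0,0,0]],[[-0.38,0.09,-0.36],[0,0,0]],[[-0.395,0.088,-0.36],[0,0,0]],[[-0.395,0.088,-0.36],[0,0,0]],[[-0.395,0.088,-0.36],[0,0,0]]]'
python3 - <<'E'
import seg
from chk import *
chk("side");chk("scene");seg.run("wrist");go(.528,.1366,.232,4.3)
E
```

```text
clock: 38.75
position: [0.4979, 0.2378, 0.2155]
tool_rot: [2.137, 2.303, 0.0]
contact_force: [-0.9, 0.1, -0.2]
grip_width: 0.0512
clock: 39.85
position: [0.5271, 0.1415, 0.306]
tool_rot: [2.136, 2.304, 0.001]
contact_force: [-0.8, -0.0, 0.4]
grip_width: 0.0514
L 0.0887 0.0617 [0.5269 0.1346]
M nothing there
L 0.0868 0.0595 [0.5278 0.1392]
M nothing there
wrist key blue 683 [0.4312 0.1225] 0.0436
wrist key yellow 556 [0.437 0.088] 0.0436
wrist key green 34 [0.4342 0.0528] 0.0391
wrist key red 17 [0.3566 0.0145] 0.1993
wrist cup large 365 (array([0.5306, 0.1347, 0.0291]), np.float64(0.0006)) 0.0531
wrist cup medium 883 (array([0.5352, 0.0714, 0.0232]), np.float64(0.0011)) 0.0526
wrist cup small 220 (array([0.5402, 0.0057, 0.0195]), np.float64(0.0008)) 0.0527
wrist pot white 0.064 891 [0.5002 0.2359]  0.0691
wrist pot white 0.0385 1871 [0.5014 0.2349] (array([0.4993, 0.2367, 0.0193]), np.float64(0.0026)) 0.0423
t 40.0 pos [0.527  0.1417 0.3056] yaw_y 4.36 tilt 0.01 w 0.0511 q [ 0.02 -0.06 -0.25  1.38  0.    1.52] F [-0.3  0.2  0.4]
shift [-0.0207  0.0023  0.2944] turn [ 0.0001 -0.0002  0.001 ]
```

The white pot stands upright in the tray with its knob top at 69 mm. Now the red one.

```bash
python3 -m inch '[[[-0.02,0.002,0.08],[0,0,0]],[[-0.02,0.002,0.16],[0,0,0]],[[-0.02,0.002,0.22],[0,0,0]],[[-0.02,0.002,0.27],[0,0,0]],[[-0.02,0.002,0.292],[0,0,0]],[[-0.02,0.002,0.292],[0,0,0]],[[-0.02,0.002,0.292],[0,0,0]]]' 0.2
python3 -m inch '[[[0,0,0],[0,0,0]],[[0,0,0],[0,0,0]],[[0,0,0],[0,0,0]],[[0,0,0],[0,0,0]],[[0,0,0],[0,0,0]],[[0,0,0],[0,0,0]],[[0,0,0],[0,0,0]],[[0,0,0],[0,0,0]]]' -1 80
python3 -m inch '[[[0,0,-0.004],[0,0,0]],[[0,0,-0.008],[0,0,0]],[[0,0,-0.012],[0,0,0]],[[0,0,-0.016],[0,0,0]],[[0,0,-0.02],[0,0,0]],[[0,0,-0.024],[0,0,0]],[[0,0,-0.024],[0,0,0]]]'
```

```text
clock: 40.7
position: [0.5284, 0.136, 0.2331]
tool_rot: [2.136, 2.303, 0.001]
contact_force: [0.2, -0.5, -0.6]
grip_width: 0.0514
clock: 41.5
position: [0.5286, 0.136, 0.2334]
tool_rot: [2.136, 2.302, 0.002]
contact_force: [0.6, 0.6, 5.6]
grip_width: 0.0218
clock: 42.2
position: [0.5278, 0.136, 0.2384]
tool_rot: [-2.136, -2.303, 0.001]
contact_force: [-0.7, -0.6, -1.6]
grip_width: 0.0215
```

```bash
python3 -m inch '[[[0,0,-0.05],[0,0,0]],[[0,0,-0.14],[0,0,0]],[[0,0,-0.26],[0,0,0]],[[0,0,-0.36],[0,0,0]],[[0.08,0,-0.36],[0,0,0]],[[0.2,0,-0.36],[0,0,0]],[[0.32,-0.003,-0.36],[0,0,0]],[[0.44,-0.006,-0.36],[0,0,0]],[[0.56,-0.006,-0.36],[0,0,0]],[[0.64,-0.006,-0.36],[0,0,0]],[[0.666,-0.006,-0.36],[0,0,0]],[[0.666,-0.006,-0.36],[0,0,0]]]'
python3 -c "
from h import *
im,d=grab_frame('wrist');save(im,'w7.png')
go(.514,.302,.2165,4.3)"
```

```text
clock: 43.4
position: [0.5139, 0.3024, 0.3289]
tool_rot: [2.135, 2.305, -0.0]
contact_force: [0.6, 0.0, -2.0]
grip_width: 0.0216
t 43.5 pos [0.5141 0.3017 0.3288] yaw_y 4.32 tilt 0.02 w 0.0218 q [ 0.31  0.09 -0.05  1.43 -0.    1.81] F [-0.1 -0.5 -1. ]
shift [ 1.400e-03 -3.000e-04  4.494e-01] turn [0.     0.0003 0.0004]
```

View pics/w7.png

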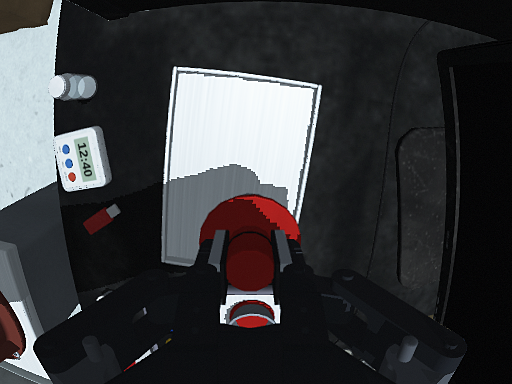

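The red pot is held upright, and the empty red cup shows behind it at (250,312). The held pot hides the white pot, so I'll check the tray from the other cameras before lowering.

Run:
```python
import seg
seg.run("side");seg.run("scene")
```

```text
side key blue 85 [0.429  0.1275] 0.0442
side key yellow 90 [0.4324 0.0841] 0.0447
side key green 70 [0.4368 0.0408] 0.0449
side key red 97 [ 0.4393 -0.0034] 0.0445
side cup large 153 (array([0.5278, 0.1347, 0.0271]), np.float64(0.0013)) 0.0544
side cup medium 133 (array([0.5322, 0.0689, 0.0232]), np.float64(0.0014)) 0.0545
side cup small 118 (array([0.5371, 0.0035, 0.0193]), np.float64(0.0013)) 0.0544
side pot white 0.064 62 [0.4961 0.2339]  0.0706
side pot white 0.0385 129 [0.4917 0.231 ] (array([0.4985, 0.2355, 0.0195]), np.float64(0.0034)) 0.0437
scene key blue 79 [0.4267 0.1346] 0.0418
scene key yellow 77 [0.4295 0.0915] 0.0423
scene key green 68 [0.4317 0.0483] 0.0424
scene key red 71 [0.4355 0.0051] 0.0418
scene cup large 136 (array([0.5281, 0.1382, 0.0276]), np.float64(0.0014)) 0.052
scene cup medium 112 (array([0.5333, 0.0724, 0.0236]), np.float64(0.0017)) 0.0515
scene cup small 80 (array([0.5376, 0.0066, 0.0197]), np.float64(0.0015)) 0.0523
scene pot white 0.064 61 [0.4965 0.2389]  0.0679
scene pot white 0.0385 158 [0.492 0.242] (array([0.4991, 0.2367, 0.019 ]), np.float64(0.0039)) 0.0414
```

The white pot is in place and all keys are up.

```bash
python3 -m inch '[[[0.001,0,0.08],[0,0,0]],[[0.001,0,0.18],[0,0,0]],[[0.001,0,0.28],[0,0,0]],[[0.001,0,0.37],[0,0,0]],[[0.001,0,0.42],[0,0,0]],[[0.001,0,0.44],[0,0,0]],[[0.001,0,0.448],[0,0,0]],[[0.001,0,0.454],[0,0,0]],[[0.001,0,0.457],[0,0,0]],[[0.001,0,0.457],[0,0,0]]]'
```

```text
clock: 44.55
position: [0.5146, 0.3023, 0.2154]
tool_rot: [2.136, 2.302, 0.003]
contact_force: [-0.4, -1.1, 3.0]
grip_width: 0.0221
```

```bash
python3 -m inch '[[[0,0,0.001],[0,0,0]],[[0,0,0.001],[0,0,0]],[[0,0,0.001],[0,0,0]],[[0,0,0.001],[0,0,0]],[[0,0,0.001],[0,0,0]]]' 0.2
python3 -m inch '[[[0,0,-0.06],[0,0,0]],[[0,0,-0.16],[0,0,0]],[[0,0,-0.28],[0,0,0]],[[0,0,-0.44],[0,0,0]],[[-0.1,-0.1,-0.6],[0,0,0]],[[-0.2,-0.2,-0.7],[0,0,0]],[[-0.3,-0.3,-0.75],[0,0,0]],[[-0.4,-0.4,-0.75],[0,0,0]],[[-0.45,-0.4,-0.75],[0,0,0]],[[-0.45,-0.4,-0.75],[0,0,0]],[[-0.45,-0.4,-0.75],[0,0,0]]]'
python3 - <<'E'
import seg
from h import *
seg.run("wrist");seg.run("side");im,d=grab_frame("wrist");save(im,"w8.png");print(state()["contact_force"])
E
```

```text
clock: 45.05
position: [0.5141, 0.3021, 0.2139]
tool_rot: [-2.137, -2.303, -0.0]
contact_force: [1.0, 0.3, -0.1]
grip_width: 0.0513
clock: 46.15
position: [0.4232, 0.1825, 0.402]
tool_rot: [2.137, 2.302, 0.002]
contact_force: [0.5, 0.4, -0.1]
grip_width: 0.0506
wrist key blue 368 [0.4325 0.1269] 0.0435
wrist key yellow 315 [0.4354 0.0888] 0.0435
wrist key green 271 [0.4389 0.0444] 0.0435
wrist key red 238 [0.4421 0.0016] 0.0434
wrist cup large 563 (array([0.5297, 0.1371, 0.0271]), np.float64(0.0011)) 0.0527
wrist cup medium 121 (array([0.5348, 0.0722, 0.0228]), np.float64(0.001)) 0.0526
wrist pot red 0.064 379 [0.5153 0.3023]  0.069
wrist pot red 0.0385 1240 [0.5132 0.3012] (array([0.5178, 0.3033, 0.0219]), np.float64(0.0035)) 0.0421
wrist pot white 0.064 386 [0.499  0.2366]  0.0689
wrist pot white 0.0385 915 [0.4975 0.24  ] (array([0.5013, 0.2364, 0.0197]), np.float64(0.0048)) 0.042
side key blue 83 [0.4332 0.1301] 0.0442
side key yellow 91 [0.4322 0.0839] 0.0442
side key green 71 [0.4367 0.0407] 0.0451
side key red 788 [1.1753 0.5841] 0.4909
side cup large 153 (array([0.5277, 0.1348, 0.027 ]), np.float64(0.0013)) 0.0546
side cup medium 131 (array([0.5326, 0.069 , 0.0235]), np.float64(0.0013)) 0.0544
side cup small 116 (array([0.5375, 0.0034, 0.0193]), np.float64(0.0012)) 0.0544
side pot red 0.064 52 [0.5117 0.2989]  0.07
side pot red 0.0385 141 [0.509  0.2966] (array([0.5148, 0.301 , 0.0203]), np.float64(0.004)) 0.0437
side pot white 0.064 64 [0.4963 0.2363]  0.0702
side pot white 0.0385 140 [0.4937 0.2378] (array([0.5009, 0.2383, 0.0207]), np.float64(0.0073)) 0.0436
[-0.32298084 -1.28307485  0.08735655]
```

View pics/w8.png

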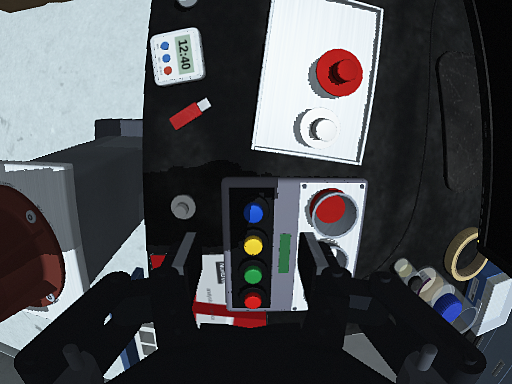

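Both pots stand upright in the tray, red at (345,72) and white (323,129). The cups are empty, the keys are up, the bystanders are undisturbed, and the robot is clear.

```bash
python3 -c "
from workcell import *
job_done()"
```

```text
the job is handed in; nothing more can be done
```

The job is done and handed in at about 46 s, well inside the 210 s limit.

**What I did:** Two of the three pots were there, the large red and the larger white; I found no blue pot. I left alone the small white look-alike on the bench. I pressed each pot home in its matching cup with about 18–29 N and let go. I then keyed blue, blue, yellow, green and waited about 6.5 s before pressing red. Last, I eased both pots out slowly and stood them back in the tray.

**Final checks:**
- **Seating:** with the pots in their cups, the camera depths put the lids at about 60 mm, as expected for full seating.
- **Keys:** every press went to about 6 mm with 7–15 N, and all four keys read as up afterwards.
- **Pots:** both stand upright in the tray, knob tops at 69 mm (expected 69 mm). The red and white cups are empty.
- **Bystanders:** they looked undisturbed in the last picture.

**Disagreements:**
- The cameras differed by 2–5 mm in position, so I steered by the wrist and side views and by contact force.
- One check reported the white pot missing from its cup, most likely because the hand was blocking the side camera. The scene camera then showed it still seated.
- I saw no pot knocked aside and no slackened grip.

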